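# Make up a stain-filtering kit and a gel-loading kit

## Robot

A 6-joint arm with a two-finger parallel gripper is mounted at the origin on a cart in front of the work surface, level with it; the furniture and walls round the work are solid. World frame = base frame: x ahead of the robot, y to its left, z up, the work surface at z = 0. Lengths are in m, angles in rad, forces in N, time in s.
With the tool pointing down it reaches from about 0.3 to 0.775 m from the base axis. Payload 14.6 kg.
Tool frame: the origin (TCP) lies between the finger pads, 19 mm behind the fingertips; this is the grasp point; z points along the fingers, y is the line along which they close (so a half turn about z gives the same grasp; the last joint's range is limited). The gripper opens to 94 mm and grips with 3 to 60 N. Pads are 16 mm wide; open, the fingers measure 119 mm over their backs; the gripper's body (75 mm by 177 mm) begins 78 mm behind the grasp point.
Start: joints at [-1.371, 0.3, 1.521, -0, 1.321, -0.067], TCP at [0.145, -0.531, 0.224] pointing down, gripper open.
Joint ranges: [-3.03, 3.03], [-0.79, 2.21], [0.23, 2.52], [-1.04, 4.18], [0, 3.07], [-2.55, 2.55]. Speed limits (rad/s): [2.22, 2.22, 2.57, 3.14, 3.14, 3.14].

## Interface

Orientations are given as [roll, pitch, yaw] about the fixed x, y, z axes, in that order (R = Rz(yaw) Ry(pitch) Rx(roll)).
In Python, from station import ctrl, camera, camera_info, finder gives the robot as it stands.
- The arm moves only by the tool carry_out, never from a script. Its argument "motion" is a list of rows, each a list of 2 entries, a list of its own where there are three numbers: the shift along the tool's x, y, z as a fraction of full scale, then the turn about the tool's z as a fraction of full scale. A call has 1 to 12 rows; each row is the pose to reach, as a shift and turn from the pose commanded when the call began, along the tool's axes at that moment, turning the shorter way round; what a row does not reach only later rows make up. Full scale, the value 1, is 200 mm for a shift and 360 degrees for a turn. A row lasts 1/10 s, in which the tool goes at most 50 mm and 8.59 degrees, less where a joint would pass 70% of its speed; a pose out of reach is approached as far as the arm can. A call with a number of a shift or a turn outside -1 to 1 is refused whole. A call with a gripper value outside its range is refused whole. "hand" is the closure, from -1 (fully open) to 1 (shut), set as the call begins (left out, the last holds). The fingers move at their own pace and stop on an object; "force" is the grip in N (left out, the last holds). Time passes only in rows, so rows that repeat a pose let the fingers close. It gives the time, the measured TCP pose, the force, the opening and the grip force at its end, in the units of the state.
- ctrl.get_obs(): the state, without advancing time (a new reading comes with each control period).
- camera(name): name is "scene" or "side" or "wrist"; returns (picture, depth): 400x640x3 uint8, blue, green, red; 400x640 float32, m along the optical axis (not along the pixel's ray), 0 where there is no reading.
- camera_info(name): a dict with "camera_matrix" (3x3 intrinsics, pixels), "dist_coeffs" ([k1, k2, p1, p2, k3] as OpenCV has them; the pictures are not rectified), "origin" and "attitude" of the camera in the world. Camera axes: x right, y down, z forward; pixel columns grow to the right and rows downward; lengths in m; the calibration is good to about 2 mm. A picture is of the moment at which its call begins: read the wrist's pose just before it. camera_info takes no time and is no camera call; for the wrist camera it gives the pose at the moment of the call.
- ctrl.hand_in(): hands the job in; it is judged then, once.
Trained networks look in the newest picture that a camera, given by its name, has taken for a name from the list of things; names that differ only in an ending like _2 or _b are one class to them, and where a whole thing is asked for, a point or a joint stands for the part that bears it (a point fixed in the world has none). Each returns a list of dicts, best first, with "conf" (0 to 1); they miss things now and then, are a little off and sometimes report something else, mostly with a low value. They report only what shows in the picture. A call takes as long as a camera call. They do not tell look-alikes from the thing itself.
- finder.boxes_of(camera, query): "location" ([column, row] in pixels, amid what is visible of it).
- finder.cut_out(camera, query): "mask" (400x640 bool, what is visible of it) and "location" ([column, row] in pixels, amid what is visible of it).
- finder.pinpoint(camera, query): "location" ([column, row] in pixels: a listed point, or the origin of a listed thing).
The state is a dict: "time_s": time; "qpos": joint angles; "joint_vel": joint speeds; "tau": joint torques, N m; "ee_pos": TCP position; "eef_rot": TCP orientation; "force": force on the tool from outside, world axes, zero at the start; "moment": the same for the moment, N m; "grip_width": finger opening in m; "grip_force": force on a finger pad.
Only numpy, scipy, OpenCV 4.12 (cv2) and the standard library are available. Lean on these libraries where they do the work, as an engineer would, in place of code of your own. Each camera call takes 0.05 s, during which the arm holds its last target. There are 200 camera calls.

## Task

Make up two kits from the stock on the bench. The stain-filtering kit goes in the tray with three compartments: the carton of filter papers in the largest compartment, the small beaker in the middle-sized one and the little dropper bottle in the smallest; the gel-loading kit goes in the tray with two compartments: the blue tube rack in the longer one and the large reagent bottle in the shorter one. Set each thing down upright on the floor of its compartment without letting it drop, and leave the screw cap, the conical flask and the stack of petri dishes where they are.

Things in the scene. Friction and masses are not known exactly. Their poses are not given: they have to be found in the camera images.
- tray_three: grey divided tray, 3 compartments in a row: 216 (y) x 84 (x) x 16 mm high, plus 2 mm rim and 11 mm end tabs; fixed; walls 3, dividers 14 mm high. Origin: underside centre, z up, floor at z=+3. Compartments 78 mm in x, centred on x=0. Largest: 86 mm in y, centre y=+62; middle: 70, y=-19; smallest: 48, y=-81. Both trays stay within 0.25 rad of the world axes (their y to the robot's left)
- tray_two: grey divided tray of the same outer shape as the other (216 x 84 x 16 mm, fixed, walls 3 mm, divider 14 mm high) with only two compartments, both 78 mm in x, centred on x=0. Longer: 118 mm in y, centre y=+46 mm; shorter: 89 mm in y, centre y=-60.5 mm. Origin: underside centre, z up, floor at z=+3. (A big instrument fills the bench left of y = 0.24 m: pass above it with the TCP over 0.4 m)
- filter_box: upright white carton of filter papers, 50 (x) x 62 (y) x 100 mm high, closed, about 0.11 kg; origin at the centre of its underside, z up. Starts within 0.3 rad of the world axes. Grip it across the 50 mm (x) sides
- tube_rack: blue micro-tube rack with capped tubes standing in it, which stay fixed to it: 58 (x) x 90 (y) x 40 mm high over the tube caps, about 0.09 kg; origin at the centre of its underside, z up. The 58 x 90 mm top plate lies 26 to 31 mm above the underside, the long sides below it are open; grip the top plate across its 58 mm (x) width
- beaker: small empty clear beaker, 52 mm diameter at the top, 48 mm at the foot, 56 mm high, about 0.035 kg; origin at the centre of its underside, z up. Grip across its outside
- reagent_bottle: large translucent white reagent bottle with a white screw cap, 52 mm diameter, 106 mm high, closed; origin at the centre of its underside, z up. Full width up to about 78 mm; grip it there. As it stands its z axis reads up to 0.03 rad off vertical
- dye_bottle: small translucent white dropper bottle with an orange cap, 32 mm diameter, 66 mm high, closed; origin at the centre of its underside, z up. Full width up to about 45 mm; as it stands its z axis reads up to 0.05 rad off vertical
- screw_cap: teal plastic screw cap lying flat on the bench between the two trays, 29 mm diameter, 12 mm high; origin at the centre of its underside. Bystander, not part of either kit
- flask: empty clear conical flask, 66 mm diameter at the foot, 110 mm high, behind the row of stock, in front of the tape dispenser; origin at the centre of its underside. Bystander
- petri_stack: stack of three clear petri dishes, 64 mm diameter, 45 mm high, to the right of the trays; origin at the centre of its underside. Bystander
Things that resemble listed ones, but are neither listed nor needed, are in the scene too. Leave any brown or orange look-alike of the filter_box alone. Leave any pink look-alike of the beaker alone.

How it is judged:
By the outcome, as a careful person would: the job done as asked, in the order asked, and still so for the second after the job is handed in, with the robot touching nothing.
It also fails if it takes over 115 s, if anything falls off the work surface, if the arm or the gripper's body presses on something with over 40 N, if the wrist force passes 120 N, or if a joint passes its speed limit or range.

## Working session

There is one attempt and no reset: what is moved stays moved. The work goes in short steps, Python scripts to look and compute and a tool call to move; the robot and the scene stay as the last step left them, time stands still between calls to the robot, and variables do not carry over. Pictures are saved under pics/ and viewed, at most 14 in all, crops included, and the job is handed in when it is done.

Besides the shell and the picture viewer there is one more tool, called after "Call:" as name(argument=value, ...) on one line, values as JSON. carry_out: Moves the arm, as the interface text tells. Its arguments: {"type":"object","properties":{"motion":{"type":"array","items":{"type":"array"}},"hand":{"type":"number"},"force":{"type":"number"}},"required":["motion"]}

```bash
mkdir -p pics; ls
cat > h.py <<'E'
import numpy as np, cv2
from scipy.spatial.transform import Rotation as R
from station import ctrl, camera, camera_info, finder
def rot(a):
    a=np.array(a,float)
    return a if a.shape==(3,3) else (R.from_euler('xyz',a).as_matrix() if a.shape==(3,) else R.from_quat(a).as_matrix())
def rays(info,px):
    K=np.array(info['camera_matrix'],float);d=np.array(info['dist_coeffs'],float)
    p=cv2.undistortPoints(np.array(px,float).reshape(-1,1,2),K,d)[:,0]
    return np.c_[p,np.ones(len(p))]
def world(info,px,depth):
    return np.array(info['origin'])+(rays(info,px)*np.array(depth).reshape(-1,1))@rot(info['attitude']).T
def onplane(info,px,z):
    r=rays(info,px)@rot(info['attitude']).T;o=np.array(info['origin'])
    return o+r*((z-o[2])/r[:,2])[:,None]
def cloud(info,depth):
    v,u=np.mgrid[0:400,0:640]
    return world(info,np.c_[u.ravel(),v.ravel()],depth.ravel()).reshape(400,640,3)
E
python3 - <<'E'
from h import *
print(ctrl.get_obs())
for c in ("scene","side","wrist"):
    i=camera_info(c);print(c,i)
    p,d=camera(c);cv2.imwrite(f'pics/{c}0.png',p);np.save(f'{c}0.npy',d)
    for q in "tray_three tray_two filter_box tube_rack beaker reagent_bottle dye_bottle screw_cap flask petri_stack".split():
        print(c,q,[(round(r['conf'],2),np.round(r['location']).tolist()) for r in finder.boxes_of(c,q)])
E
```

```text
pics
{'time_s': 0.0, 'qpos': array([-1.37060381e+00,  3.00481187e-01,  1.52156385e+00, -2.72125199e-05,
        1.32069547e+00, -6.66052627e-02]), 'joint_vel': array([-1.96409170e-05,  4.12394066e-04, -7.54854022e-04,  7.79017982e-04,
       -8.32122010e-04, -1.68069022e-03]), 'tau': array([-1.91110121e-03, -5.31809235e+01, -3.52733588e+01,  7.07719359e-02,
        2.44157261e-02, -8.48927789e-05]), 'ee_pos': array([ 0.14494549, -0.53031472,  0.22368807]), 'eef_rot': array([-3.14044559e+00, -5.00967305e-05,  2.66804498e-01]), 'force': array([-0.4580556 ,  0.17771513, -0.02202924]), 'moment': array([-0.00647778, -0.01966629, -0.01788571]), 'grip_force': 0.0, 'grip_width': 0.09440588749663778}
scene {'camera_matrix': array([[515.31099175,   0.        , 315.84633562],
       [  0.        , 515.31099175, 193.40850526],
       [  0.        ,   0.        ,   1.        ]]), 'dist_coeffs': array([-0.06024928,  0.        ,  0.        ,  0.        ,  0.        ]), 'origin': array([-0.73213462, -1.18741982,  1.11735565]), 'attitude': array([-2.10357171, -0.00671276, -0.81054932])}
scene tray_th
[... 1031 characters left out ...]
2, [361.0, 236.0])]
side screw_cap []
side flask [(0.55, [404.0, 246.0])]
side petri_stack [(0.56, [364.0, 320.0])]
wrist {'camera_matrix': array([[321.32544188,   0.        , 314.80073404],
       [  0.        , 321.32544188, 194.76251364],
       [  0.        ,   0.        ,   1.        ]]), 'dist_coeffs': array([0.02060464, 0.        , 0.        , 0.        , 0.        ]), 'origin': array([ 0.21501747, -0.51072539,  0.38519491]), 'attitude': array([ 2.88961110e+00,  6.50517670e-05, -1.30363547e+00])}
wrist tray_three []
wrist tray_two []
wrist filter_box []
wrist tube_rack []
wrist beaker []
wrist reagent_bottle []
wrist dye_bottle []
wrist screw_cap []
wrist flask []
wrist petri_stack []
```

Run:
```python
from h import *
p=cv2.imread('pics/scene0.png');cv2.imwrite('pics/scene0c.png',cv2.resize(p[110:320,150:470],None,fx=2.5,fy=2.5,interpolation=2))
p=cv2.imread('pics/side0.png');cv2.imwrite('pics/side0c.png',cv2.resize(p[130:350,180:480],None,fx=2.66,fy=2.66,interpolation=2))
```

```text
(no output)
```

View pics/scene0c.png

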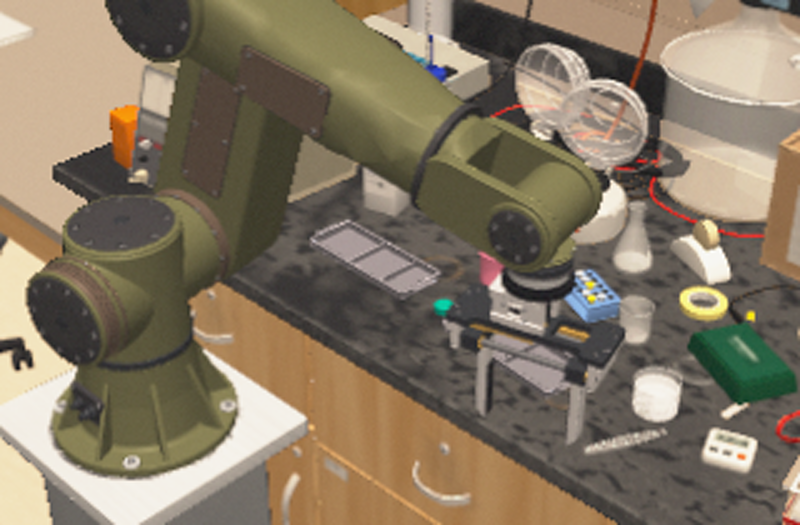

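View pics/side0c.png

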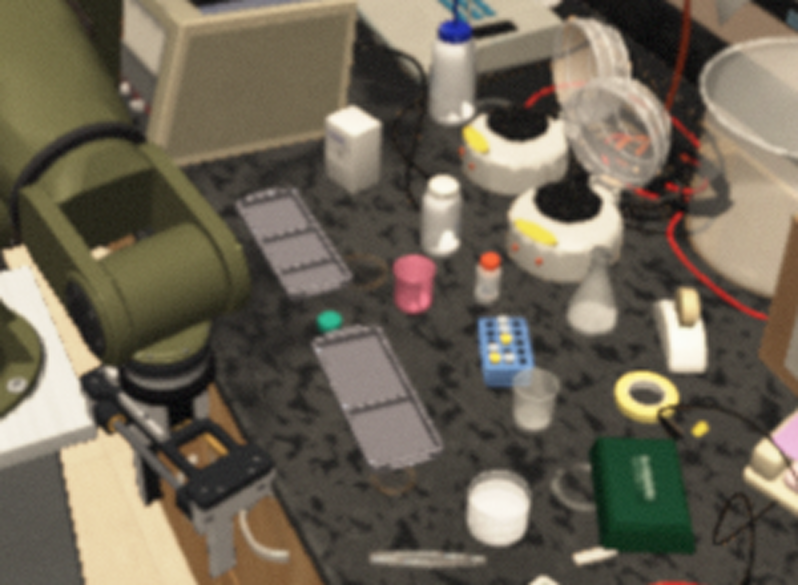

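The side crop shows the carton at side pixel (313,186), reagent bottle (346,211), dropper bottle (363,234), clear beaker (381,280) and rack (370,262). tray_three is at (290,221) and tray_two at (321,278).

- **Carton:** could be confused with the orange carton at scene (198,162). I choose the white one at side (313,186).
- **Beaker:** could be confused with the pink one at side (336,236). I choose the clear one at (381,280). The petri stack at (367,321) is also nearby.
- **Bottles:** could be confused with the blue-capped wash bottle at side (350,158). I choose the white-capped reagent bottle at (346,211).

Run:
```python
from h import *
i=camera_info('side');d=np.load('side0.npy');P=cloud(i,d);z=P[...,2]
ok=(d>0)
roi=ok&(P[...,0]>0.25)&(P[...,0]<0.85)&(P[...,1]>-0.5)&(P[...,1]<0.3)
t=roi&(abs(z)<0.012);print('table',np.median(z[t]))
m=(roi&(z>0.022)&(z<0.13)).astype(np.uint8)
n,l,s,c=cv2.connectedComponentsWithStats(m,connectivity=4)
for k in range(1,n):
    if s[k,4]>25:
        q=P[l==k];top=q[q[:,2]>np.percentile(q[:,2],97)-0.006]
        print(np.round(c[k]),s[k,4],'lo',np.percentile(q,2,axis=0).round(3),'hi',np.percentile(q,98,axis=0).round(3),'top',np.median(top,0).round(3))
for q in ('tray_three','tray_two','tube_rack','filter_box','beaker','reagent_bottle','dye_bottle','petri_stack','screw_cap'):
    for r in finder.cut_out('side',q)[:2]:
        w=P[r['mask']&ok]
        if len(w)<5: continue
        rc=cv2.minAreaRect(w[:,:2].astype(np.float32)*1000)
        print(q,round(r['conf'],2),np.round(r['location']),len(w),'med',np.median(w,0).round(3),np.percentile(w[:,2],[2,98]).round(3),'rect',np.round(rc[0]),np.round(rc[1]),round(rc[2],1))
p=cv2.imread('pics/side0.png');cv2.imwrite('pics/side0d.png',cv2.resize(p[165:310,285:415],None,fx=4,fy=4,interpolation=2))
```

```text
table -3.119760979153341e-05
[349. 160.] 386 lo [0.796 0.215 0.026] hi [0.848 0.262 0.129] top [0.816 0.229 0.127]
[331. 150.] 27 lo [0.742 0.218 0.113] hi [0.757 0.294 0.129] top [0.753 0.232 0.126]
[281. 175.] 2120 lo [0.354 0.126 0.026] hi [0.654 0.277 0.128] top [0.489 0.254 0.125]
[336. 181.] 91 lo [0.662 0.068 0.024] hi [0.735 0.163 0.126] top [0.73  0.157 0.122]
[385. 209.] 2181 lo [ 0.729 -0.276  0.024] hi [0.846 0.115 0.101] top [ 0.77  -0.242  0.101]
[345. 209.] 336 lo [ 0.632 -0.065  0.024] hi [ 0.676 -0.026  0.108] top [ 0.658 -0.041  0.105]
[363. 232.] 116 lo [ 0.647 -0.177  0.023] hi [ 0.674 -0.149  0.068] top [ 0.663 -0.159  0.065]
[335. 234.] 222 lo [ 0.548 -0.151  0.023] hi [ 0.597 -0.098  0.059] top [ 0.573 -0.117  0.055]
[436. 251.] 356 lo [ 0.8   -0.382  0.023] hi [ 0.843 -0.295  0.082] top [ 0.833 -0.34   0.08 ]
[374. 267.] 628 lo [ 0.579 -0.392  0.024] hi [ 0.654 -0.233  0.054] top [ 0.606 -0.363  0.053]
[432. 286.] 61 lo [ 0.702 -0.498  0.024] hi [ 0.726 -0.461  0.084] top [ 0.718 -0.494  0.082]
[416. 299.] 269 lo [ 0.616 -0.499  0.024] hi [ 0.705 -0.451  0.036
[... 601 characters left out ...]
 0.065] [0.005 0.104] rect [619. 157.] [58. 70.] 11.6
filter_box 0.41 [363. 234.] 166 med [ 0.657 -0.166  0.037] [-0.002  0.068] rect [ 673. -142.] [79. 35.] 58.4
beaker 0.93 [381. 282.] 372 med [ 0.602 -0.371  0.033] [-0.001  0.055] rect [ 621. -344.] [116.  54.] 57.8
beaker 0.58 [332. 233.] 298 med [ 0.572 -0.132  0.035] [-0.001  0.058] rect [593. -93.] [132.  53.] 62.6
reagent_bottle 0.94 [347. 208.] 411 med [ 0.649 -0.053  0.061] [0.    0.108] rect [689.  10.] [172.  54.] 58.6
dye_bottle 0.47 [361. 237.] 143 med [ 0.656 -0.166  0.039] [0.004 0.067] rect [ 657. -164.] [24. 31.] 51.3
petri_stack 0.79 [368. 320.] 541 med [ 0.486 -0.49   0.031] [0.002 0.044] rect [ 488. -484.] [71. 60.] 62.4
```

View pics/side0d.png

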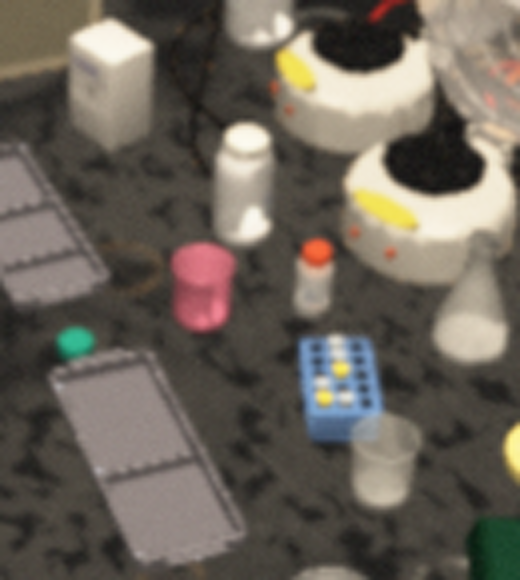

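The close crop confirms the choice: white carton, clear (not pink) beaker, orange-capped dropper, white-capped reagent bottle and blue rack. Next I move to an overhead view for the wrist camera.

Call:
carry_out(motion=[[[0.3,-0.25,-0.4],-0.05],[[0.6,-0.5,-0.8],-0.1],[[0.97,-0.85,-0.8],-0.2075],[[0.97,-0.85,-0.8],-0.2075],[[0.97,-0.85,-0.8],-0.2075],[[0.97,-0.85,-0.8],-0.2075],[[0.97,-0.85,-0.8],-0.2075],[[0.97,-0.85,-0.8],-0.2075],[[0.97,-0.85,-0.8],-0.2075],[[0.97,-0.85,-0.8],-0.2075],[[0.97,-0.85,-0.8],-0.2075],[[0.97,-0.85,-0.8],-0.2075]], hand=-1)

```text
time_s: 3.3
ee_pos: [0.2873, -0.3155, 0.3842]
eef_rot: [-3.142, -0.0, 1.568]
force: [0.6, 0.1, 0.3]
grip_width: 0.0938
grip_force: 0.0
```

Call:
carry_out(motion=[[[1,0.7,-0.15],0],[[1,0.7,-0.15],0],[[1,0.7,-0.15],0],[[1,0.7,-0.15],0],[[1,0.7,-0.15],0],[[1,0.7,-0.15],0],[[1,0.7,-0.15],0],[[1,0.7,-0.15],0]])

```text
time_s: 4.1
ee_pos: [0.427, -0.1162, 0.4141]
eef_rot: [-3.141, 0.0, 1.569]
force: [-1.1, 0.1, 0.7]
grip_width: 0.0939
grip_force: 0.0
```

```bash
cat > look.py <<'E'
from h import *
def look(tag,view=None):
    i=camera_info('wrist');p,d=camera('wrist')
    cv2.imwrite(f'pics/{tag}.png',p);np.savez(f'{tag}.npz',p=p,d=d,i=np.array(i,dtype=object));return i,p,d
def clusters(P,ok,x0=.3,x1=.74,y0=-.46,y1=.22,h=.025):
    z=P[...,2];m=(ok&(z>h)&(z<.13)&(P[...,0]>x0)&(P[...,0]<x1)&(P[...,1]>y0)&(P[...,1]<y1)).astype(np.uint8)
    n,l,s,c=cv2.connectedComponentsWithStats(m,connectivity=4)
    for k in range(1,n):
        if s[k,4]<40: continue
        q=P[l==k];zt=np.percentile(q[:,2],95);t=q[q[:,2]>zt-.008]
        rc=cv2.minAreaRect(t[:,:2].astype(np.float32)*1000)
        print(np.round(c[k]),s[k,4],'zt',round(zt,4),'top c',t.mean(0).round(4)[:2],'rect',np.round(rc[0],1),np.round(rc[1],1),round(rc[2],1))
E
python3 - <<'E'
from look import *
i,p,d=look('w1');P=cloud(i,d);ok=d>0
print(i['origin'],np.median(P[...,2][ok&(abs(P[...,2])<.01)]))
clusters(P,ok)
for q in "tray_three tray_two filter_box tube_rack beaker reagent_bottle dye_bottle".split():
    for r in finder.pinpoint('wrist',q)[:2]: print(q,round(r['conf'],2),np.round(r['location'],1),onplane(i,[r['location']],0).round(4)[0])
E
```

```text
[ 0.42736401 -0.04304108  0.57503537] 0.0006951795581711107
[485.  16.] 301 zt 0.0691 top c [0.689  0.1027] rect [689.5 103. ] [11.4  8. ] 45.1
[468. 106.] 1530 zt 0.1073 top c [ 0.6589 -0.0374] rect [660.  -37.9] [36.9 37.9] 0.4
[503. 157.] 814 zt 0.0664 top c [ 0.7357 -0.117 ] rect [ 735.1 -117.5] [ 9.7 66.4] 0.2
[406. 163.] 484 zt 0.0566 top c [ 0.5797 -0.1255] rect [ 575.9 -123.4] [53.1 50.9] 1.1
[455. 180.] 418 zt 0.0671 top c [ 0.6633 -0.1561] rect [ 664.2 -156.6] [22.5 21.9] 10.1
[432. 227.] 583 zt 0.04 top c [ 0.6353 -0.2446] rect [ 633.3 -247.2] [43.8 54.7] 67.0
[489. 232.] 228 zt 0.049 top c [ 0.7378 -0.2522] rect [ 737.5 -251.4] [28.4  4.8] 89.6
[406. 289.] 244 zt 0.0558 top c [ 0.5879 -0.3552] rect [ 588.1 -356.3] [37.1 12. ] 59.4
tray_three 0.66 [347.7  57.5] [0.4822 0.0437 0.    ]
tray_three 0.16 [334.7 155.9] [ 0.4631 -0.1195  0.    ]
tray_two 0.63 [329.1 231. ] [ 0.4544 -0.2626  0.    ]
tube_rack 0.83 [419.5 235.7] [ 0.6267 -0.2723  0.    ]
tube_rack 0.73 [347.7 333.6] [ 0.4949 -0.4884  0.    ]
beaker 0.81 [397.7 157.6] [ 0.5759 -0.1229  0.    ]
beaker 0.79 [405.9 284.7] [ 0.6078 -0.3761  0.    ]
reagent_bottle 0.59 [452.1 108.9] [ 0.6638 -0.0392  0.    ]
reagent_bottle 0.43 [489.5 228.7] [ 0.757  -0.2581  0.    ]
dye_bottle 0.8 [446.2 174.8] [ 0.6656 -0.1544  0.    ]
```

View pics/w1.png

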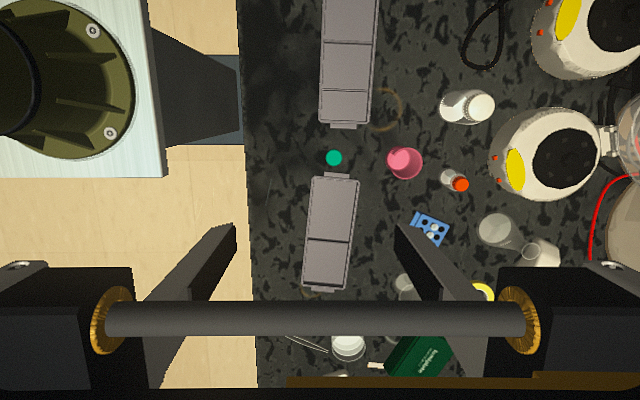

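The wrist view shows the reagent bottle at (468,106), pink beaker (404,163), dropper (455,180), rack (430,229) and clear beaker (404,285). The trays are at (347,57) and (330,231). The carton is just out of view, so I shift left for it and for a second view.

Call:
carry_out(motion=[[[0.7,0.1,0],0],[[0.7,0.1,0],0],[[0.7,0.1,0],0],[[0.7,0.1,0],0],[[0.7,0.1,0],0],[[0.7,0.1,0],0],[[0.7,0.1,0],0]])

```text
time_s: 5.2
ee_pos: [0.4474, 0.0235, 0.4143]
eef_rot: [3.142, 0.0, 1.569]
force: [0.3, 0.1, 0.0]
grip_width: 0.0941
grip_force: 0.0
```

Run:
```python
from look import *
i,p,d=look('w2');P=cloud(i,d);ok=d>0
print(ctrl.get_obs()['ee_pos'],i['origin'],np.median(P[...,2][ok&(abs(P[...,2])<.01)]))
clusters(P,ok)
for q in "tray_three tray_two filter_box tube_rack beaker reagent_bottle dye_bottle".split():
    for r in finder.pinpoint('wrist',q)[:2]: print(q,round(r['conf'],2),np.round(r['location'],1),onplane(i,[r['location']],0).round(4)[0])
for q in ("tray_three","tray_two"):
  for f,j in (('w2',i),):
    r=finder.cut_out('wrist',q)
    if r:
        r=r[0];ys,xs=np.where(r['mask']);w=onplane(i,np.c_[xs,ys],.012)
        rc=cv2.minAreaRect(w[:,:2].astype(np.float32)*1000);print(q,r['conf'],rc)
```

```text
[0.44737248 0.02357015 0.41428235] [0.44768423 0.09663035 0.57523128] 0.0006412275590195748
[434.  65.] 2464 zt 0.1019 top c [0.6214 0.1599] rect [622.5 159.7] [51.1 62.8] 14.4
[498.  89.] 724 zt 0.1257 top c [0.7335 0.1601] rect [734.6 159.7] [35.8  9.2] 64.2
[445. 194.] 1270 zt 0.1069 top c [ 0.6592 -0.0356] rect [660.2 -36.4] [35.7 36.7] 89.4
[480. 235.] 674 zt 0.0667 top c [ 0.7355 -0.1157] rect [ 734.6 -114.9] [10.5 71.6] 0.3
[383. 240.] 351 zt 0.0561 top c [ 0.5663 -0.1287] rect [ 567.6 -124.3] [35.4 51.5] 7.9
[408. 294.] 277 zt 0.04 top c [ 0.6268 -0.2377] rect [ 626.  -235.1] [29.9 44.8] 89.9
[396. 357.] 637 zt 0.0559 top c [ 0.6065 -0.3713] rect [ 604.6 -367.1] [52.1 49.7] 82.6
tray_three 0.76 [335.9 139.1] [0.4853 0.0498 0.    ]
tray_three 0.41 [431.9 189.3] [ 0.6629 -0.0418  0.    ]
tray_two 0.8 [318.4 296.7] [ 0.4547 -0.2633  0.    ]
filter_box 0.83 [415.9  68.5] [0.6171 0.1658 0.    ]
tube_rack 0.76 [405.1 301.6] [ 0.6294 -0.2743  0.    ]
beaker 0.88 [387.2 340.3] [ 0.598  -0.3649  0.    ]
beaker 0.56 [382.7 234.7] [ 0.5773 -0.1307  0.    ]
reagent_bottle 0.68 [433.9 188.5] [ 0.6664 -0.0403  0.    ]
tray_three 0.63 ((479.85699462890625, 47.926727294921875), (236.8369598388672, 88.31008911132812), 87.74433898925781)
tray_two 0.58 ((452.3692321777344, -264.39501953125), (239.91983032226562, 90.05513763427734), 83.87825775146484)
```

View pics/w2.png

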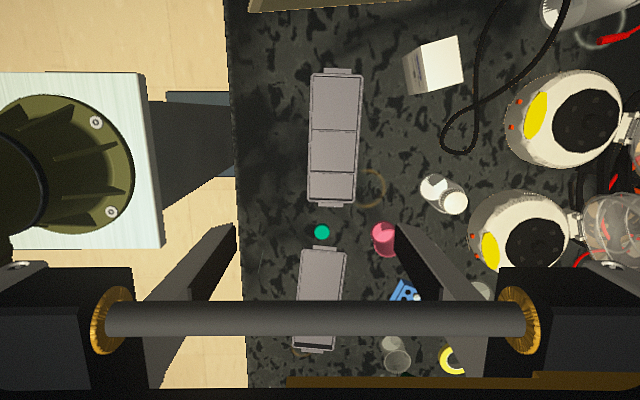

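The second view shows the white carton at (434,65), tray_three at (336,138), the cable loop at (450-500,20-150) and the instrument's edge at the top. I'll check how close the cable and the instrument are before the reach.

Run:
```python
from h import *
f=np.load('w2.npz',allow_pickle=True);i=f['i'].item();d=f['d'];P=cloud(i,d);ok=d>0
x,y,z=P[...,0],P[...,1],P[...,2]
m=ok&(x>.655)&(x<.74)&(y>.06)&(y<.22)&(z>.006)
for a in np.arange(.655,.74,.01):
    k=m&(x>=a)&(x<a+.01)
    if k.any(): print(round(a,3),k.sum(),'y',np.percentile(y[k],[2,98]).round(3),'z',np.percentile(z[k],[2,98]).round(3))
k=ok&(z>.05)&(x>.35)&(x<.68)&(y>.2);print('instr',k.sum(),P[k].min(0).round(3),P[k].max(0).round(3))
i=camera_info('side');d=np.load('side0.npy');P=cloud(i,d);x,y,z=P[...,0],P[...,1],P[...,2]
k=(d>0)&(z>.05)&(x>.35)&(x<.8)&(y>.2)&(y<.4);print('side instr',k.sum(),np.percentile(P[k],1,axis=0).round(3),np.percentile(P[k],99,axis=0).round(3))
k=(d>0)&(z>.1)&(x>.66)&(x<.76)&(y>-.4)&(y<.2);print('tall',k.sum(),P[k].min(0) if k.any() else '',P[k].max(0) if k.any() else '')
```

```text
0.655 18 y [0.061 0.074] z [0.02  0.028]
0.665 100 y [0.061 0.094] z [0.021 0.046]
0.675 75 y [0.087 0.104] z [0.041 0.062]
0.685 71 y [0.098 0.112] z [0.06  0.078]
0.695 84 y [0.106 0.123] z [0.075 0.092]
0.705 306 y [0.117 0.209] z [0.006 0.105]
0.715 354 y [0.065 0.218] z [0.007 0.115]
0.725 176 y [0.062 0.167] z [0.008 0.126]
0.735 70 y [0.157 0.178] z [0.122 0.128]
instr 844 [0.352 0.236 0.05 ] [0.525 0.252 0.102]
side instr 5454 [0.355 0.236 0.054] [0.753 0.383 0.291]
tall 79 [ 0.66048954 -0.26876891  0.1001527 ] [0.7598487  0.19560161 0.13382844]
```

Call:
carry_out(motion=[[[0.2,0.3,0.1],-0.01],[[0.595,0.89,0.5],-0.04],[[0.595,0.89,1.0],-0.04],[[0.595,0.89,1.0],-0.04],[[0.595,0.89,1.0],-0.04],[[0.595,0.89,1.0],-0.04],[[0.595,0.89,1.0],-0.04],[[0.595,0.89,1.0],-0.04],[[0.595,0.89,1.0],-0.04],[[0.595,0.89,1.0],-0.04],[[0.595,0.89,1.0],-0.04]], hand=-0.6)

```text
time_s: 6.8
ee_pos: [0.6255, 0.1432, 0.2162]
eef_rot: [3.139, 0.0, 1.821]
force: [0.4, 0.1, -0.4]
grip_width: 0.0751
grip_force: 0.0
```

```bash
cat > go.py <<'E'
import sys,numpy as np
from h import *
def go(x,y,z,yaw):
    o=ctrl.get_obs();p=o['ee_pos'];r=R.from_euler('xyz',o['eef_rot'])
    d=r.inv().apply(np.array([x,y,z])-p)/.2
    dy=(yaw-o['eef_rot'][2]+np.pi)%(2*np.pi)-np.pi
    print('shift',d.round(3),'turn',round(-dy/2/np.pi,4),'at',p.round(4),o['eef_rot'].round(3),'F',o['force'].round(1),'t',round(o['time_s'],1))
if __name__=='__main__': go(*map(float,sys.argv[1:5]))
E
python3 go.py .6255 .1425 .072 1.822
python3 - <<'E'
from look import *
i,p,d=look('w3');P=cloud(i,d);clusters(P,d>0,h=.05)
E
```

```text
shift [-0.003 -0.003  0.721] turn -0.0001 at [0.6255 0.1432 0.2162] [3.139 0.    1.821] F [ 0.4  0.1 -0.4] t 6.8
[315. 174.] 4143 zt 0.1015 top c [0.622  0.1612] rect [622.2 160. ] [49.8 62.2] 15.5
[435. 220.] 604 zt 0.127 top c [0.7345 0.1622] rect [735.  161.1] [33.6  7.8] 64.7
[364. 237.] 227 zt 0.0801 top c [0.6949 0.1109] rect [695.6 110.1] [10.6  8. ] 40.0
[304. 355.] 1711 zt 0.1067 top c [ 0.6585 -0.0288] rect [658.6 -29.9] [37.3 23.6] 12.3
[217. 374.] 215 zt 0.0563 top c [ 0.5701 -0.1111] rect [ 572.4 -115.6] [51.9 33.1] 17.3
```

View pics/w3.png

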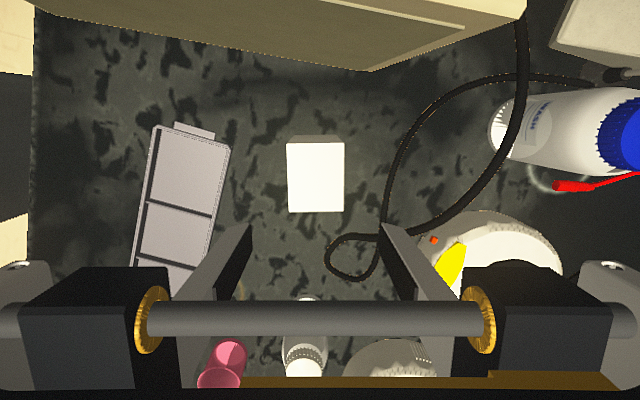

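The view from above shows the carton top at (315,174), centred between the fingers, with the cable arch to the right at (365,240), clear of the right finger. I'll descend and grip.

Call:
carry_out(motion=[[[0,0,0.15],0],[[0,0,0.3],0],[[0,0,0.45],0],[[0,0,0.58],0],[[0,0,0.68],0],[[0,0,0.72],0],[[0,0,0.72],0]])

```text
time_s: 7.55
ee_pos: [0.6252, 0.1434, 0.07]
eef_rot: [-3.141, -0.0, 1.822]
force: [-0.2, -0.6, -0.5]
grip_width: 0.0751
grip_force: 0.0
```

Call:
carry_out(motion=[[[0,0,0],0],[[0,0,0],0],[[0,0,0],0],[[0,0,0],0],[[0,0,0],0],[[0,0,0],0]], hand=1, force=20)

```text
time_s: 8.15
ee_pos: [0.6257, 0.1435, 0.071]
eef_rot: [3.141, 0.0, 1.822]
force: [-0.1, -0.6, 6.0]
grip_width: 0.0495
grip_force: 20.0
```

```bash
python3 go.py .6255 .1425 .072 1.822; python3 -c "
from h import *;print(ctrl.get_obs()['grip_width'],ctrl.get_obs()['grip_force'])"
python3 - <<'E'
# tray pose: fit from w2 and w1 masks at rim height
from h import *
import cv2
for tag in ('w2','w3'):
    f=np.load(tag+'.npz',allow_pickle=True);i=f['i'].item();d=f['d'];p=f['p'];P=cloud(i,d)
    x,y,z=P[...,0],P[...,1],P[...,2]
    b,g,r=[p[...,k].astype(float) for k in range(3)]
    for nm,(cx,cy) in dict(three=(.481,.048),two=(.4535,-.264)).items():
        k=(d>0)&(abs(x-cx)<.07)&(abs(y-cy)<.14)&(p.min(2)>80)&(p.max(2).astype(int)-p.min(2)<45)
        k=cv2.morphologyEx(k.astype(np.uint8),cv2.MORPH_OPEN,np.ones((3,3),np.uint8))
        n,l,s,c=cv2.connectedComponentsWithStats(k)
        if n<2: continue
        j=1+np.argmax(s[1:,4]);v,u=np.where(l==j)
        w=onplane(i,np.c_[u,v],.016)
        rc=cv2.minAreaRect(w[:,:2].astype(np.float32)*1000);q=P[l==j]
        zz=q[:,2];print(tag,nm,s[j,4],rc,'z pct',np.percentile(zz,[10,50,90,98]).round(4))
E
```

```text
shift [-0.005 -0.002 -0.005] turn -0.0 at [0.6257 0.1435 0.071 ] [3.141 0.    1.822] F [-0.1 -0.6  6. ] t 8.2
0.04952244100866918 19.983732104301453
w2 three 6163 ((480.508544921875, 55.92414855957031), (219.68629455566406, 87.65336608886719), 87.72095489501953) z pct [0.0023 0.0037 0.0153 0.0172]
w2 two 2282 ((459.5249938964844, -203.95980834960938), (117.38700103759766, 88.5427017211914), 84.50396728515625) z pct [0.0021 0.0035 0.0155 0.0171]
w3 three 8995 ((481.760009765625, 83.50698852539062), (165.6259002685547, 87.4203109741211), 88.04634094238281) z pct [0.0025 0.0035 0.0151 0.0169]
```

Call:
carry_out(motion=[[[0,0,-0.1],0],[[0,0,-0.25],0],[[0,0,-0.4],0],[[0,0,-0.5],0],[[0,0,-0.5],0]])

```text
time_s: 8.65
ee_pos: [0.6264, 0.1437, 0.173]
eef_rot: [3.137, 0.0, 1.822]
force: [0.3, 0.8, -0.7]
grip_width: 0.0499
grip_force: 20.0
```

```bash
python3 go.py .4827 .0928 .110 1.534
python3 - <<'E'
from h import *
for tag in ('w1','w2'):
    f=np.load(tag+'.npz',allow_pickle=True);i=f['i'].item();d=f['d'];P=cloud(i,d)
    for nm,c,yaw in (('three',(.481,.0475),-.037),('two',(.4545,-.264),-.103)):
        q=P[(d>0)][:, :];l=(q[:,:2]-c)@np.array([[np.cos(yaw),-np.sin(yaw)],[np.sin(yaw),np.cos(yaw)]])
        k=(abs(l[:,0])<.033)&(abs(l[:,1])<.12)&(q[:,2]>.0085)&(q[:,2]<.03)
        h,e=np.histogram(l[k,1],np.arange(-.122,.124,.003));print(tag,nm,'y',[(round(a+.0015,4),int(n)) for a,n in zip(e,h) if n>6])
        k=(abs(l[:,1]-.06)<.03)&(abs(l[:,0])<.06)&(q[:,2]>.0085)&(q[:,2]<.03)
        h,e=np.histogram(l[k,0],np.arange(-.06,.06,.003));print('   x',[(round(a+.0015,4),int(n)) for a,n in zip(e,h) if n>6])
E
```

```text
shift [-0.068 -0.76   0.312] turn 0.0458 at [0.6264 0.1437 0.173 ] [3.137 0.    1.822] F [ 0.3  0.8 -0.7] t 8.7
w1 three y [(np.float64(-0.1175), 25), (np.float64(-0.1145), 49), (np.float64(-0.1115), 50), (np.float64(-0.1085), 60), (np.float64(-0.1055), 70), (np.float64(-0.0575), 26), (np.float64(-0.0545), 56), (np.float64(0.0145), 42), (np.float64(0.0175), 74), (np.float64(0.0205), 11)]
   x [(np.float64(-0.0435), 61), (np.float64(-0.0405), 31), (np.float64(0.0375), 31), (np.float64(0.0405), 67), (np.float64(0.0435), 31)]
w1 two y [(np.float64(-0.1175), 17), (np.float64(-0.1145), 34), (np.float64(-0.1115), 26), (np.float64(-0.1085), 35), (np.float64(-0.1055), 97), (np.float64(-0.1025), 12), (np.float64(-0.0155), 28), (np.float64(-0.0125), 55), (np.float64(0.1045), 20), (np.float64(0.1075), 61), (np.float64(0.1105), 53), (np.float64(0.1135), 44), (np.float64(0.1165), 41), (np.float64(0.1195), 12)]
   x [(np.float64(-0.0465), 8), (np.float64(-0.0435), 54), (np.float64(-0.0405), 27), (np.float64(0.0375), 41), (np.float64(0.0405), 54), (np.float64(0.0435), 7)]
w2 three y [(np.float64(-0
[... 232 characters left out ...]
loat64(0.1045), 38), (np.float64(0.1075), 81), (np.float64(0.1105), 63), (np.float64(0.1135), 56), (np.float64(0.1165), 52), (np.float64(0.1195), 9)]
   x [(np.float64(-0.0435), 66), (np.float64(-0.0405), 42), (np.float64(0.0375), 54), (np.float64(0.0405), 66), (np.float64(0.0435), 11)]
w2 two y [(np.float64(-0.1175), 22), (np.float64(-0.1145), 26), (np.float64(-0.1115), 23), (np.float64(-0.1085), 35), (np.float64(-0.1055), 105), (np.float64(0.1045), 8), (np.float64(0.1075), 56), (np.float64(0.1105), 55), (np.float64(0.1135), 38), (np.float64(0.1165), 37), (np.float64(0.1195), 14)]
   x [(np.float64(-0.0435), 43), (np.float64(-0.0405), 26), (np.float64(0.0375), 38), (np.float64(0.0405), 41)]
```

Both tray poses are confirmed by rim and divider positions to about 1 mm. Next I carry the carton over.

Call:
carry_out(motion=[[[-0.01,-0.12,0],0.01],[[-0.03,-0.3,0],0.025],[[-0.05,-0.5,0],0.046],[[-0.065,-0.68,0],0.046],[[-0.068,-0.76,0],0.046],[[-0.068,-0.76,0],0.046],[[-0.068,-0.76,0.1],0.046],[[-0.068,-0.76,0.22],0.046],[[-0.068,-0.76,0.31],0.046],[[-0.068,-0.76,0.31],0.046],[[-0.068,-0.76,0.31],0.046]])

```text
time_s: 9.75
ee_pos: [0.482, 0.0927, 0.1081]
eef_rot: [-3.141, 0.0, 1.533]
force: [0.1, 0.2, -0.4]
grip_width: 0.0497
grip_force: 20.0
```

```bash
python3 go.py .4827 .0928 .0743 1.534
```

```text
shift [0.    0.004 0.169] turn -0.0002 at [0.482  0.0927 0.1081] [-3.141  0.     1.533] F [ 0.1  0.2 -0.4] t 9.8
```

Call:
carry_out(motion=[[[0,0.003,0.04],0],[[0,0.003,0.08],0],[[0,0.003,0.12],0],[[0,0.003,0.14],0],[[0,0.003,0.15],0],[[0,0.003,0.155],0],[[0,0.003,0.16],0],[[0,0.003,0.16],0],[[0,0.003,0.16],0]])

```text
time_s: 10.65
ee_pos: [0.4823, 0.0926, 0.0764]
eef_rot: [3.141, -0.0, 1.533]
force: [0.7, -1.0, -1.4]
grip_width: 0.0495
grip_force: 20.0
```

```bash
python3 go.py .4827 .0928 .0740 1.534
```

```text
shift [0.001 0.002 0.012] turn -0.0002 at [0.4823 0.0926 0.0764] [ 3.141 -0.     1.533] F [ 0.7 -1.  -1.4] t 10.7
```

Call:
carry_out(motion=[[[0,0,0.004],0],[[0,0,0.008],0],[[0,0,0.01],0],[[0,0,0.01],0],[[0,0,0.01],0]])

```text
time_s: 11.15
ee_pos: [0.4822, 0.0925, 0.0743]
eef_rot: [3.142, 0.0, 1.533]
force: [0.7, 0.2, -0.3]
grip_width: 0.05
grip_force: 20.0
```

Call:
carry_out(motion=[[[0,0,0.003],0],[[0,0,0.005],0],[[0,0,0.005],0],[[0,0,0.005],0]])

```text
time_s: 11.55
ee_pos: [0.4823, 0.0926, 0.074]
eef_rot: [3.141, -0.0, 1.533]
force: [-3.7, -0.1, 10.5]
grip_width: 0.05
grip_force: 20.0
```

Firm contact with the tray floor. I release, rise clear and head toward the beaker.

Call:
carry_out(motion=[[[0,0,0],0],[[0,0,0],0],[[0,0,0],0],[[0,0,0],0],[[0,0,0],0]], hand=-0.6)

```text
time_s: 12.05
ee_pos: [0.4821, 0.0926, 0.0732]
eef_rot: [-3.142, 0.0, 1.533]
force: [-0.2, -0.4, 0.3]
grip_width: 0.075
grip_force: 0.0
```

Call:
carry_out(motion=[[[0,0,-0.1],0],[[0,0,-0.3],0],[[0,0,-0.5],0],[[0,0,-0.75],0],[[-0.25,0,-1],0],[[-0.5,0,-1],0],[[-0.75,0.1,-1],0],[[-1,0.2,-1],0],[[-1,0.2,-1],0],[[-1,0.2,-1],0],[[-1,0.2,-1],0]])

```text
time_s: 13.15
ee_pos: [0.5144, -0.1086, 0.2729]
eef_rot: [-3.141, -0.0, 1.532]
force: [0.3, -0.2, -0.8]
grip_width: 0.0751
grip_force: 0.0
```

```bash
python3 - <<'E'
from look import *
i,p,d=look('w4');P=cloud(i,d);clusters(P,d>0)
print(ctrl.get_obs()['ee_pos'])
E
python3 go.py .605 -.28 .25 1.57
```

```text
[279.   4.] 452 zt 0.0574 top c [0.4817 0.0779] rect [482.1  77.8] [ 1.3 48.3] 88.6
[445.   6.] 104 zt 0.0315 top c [0.6679 0.0727] rect [667.8  71.8] [14.2  8. ] 71.6
[445. 107.] 2612 zt 0.107 top c [ 0.6587 -0.0373] rect [659.7 -37.4] [35.7 36.7] 13.9
[497. 171.] 1437 zt 0.0662 top c [ 0.7357 -0.1156] rect [ 735. -117.] [ 9.9 64.4] 0.0
[366. 186.] 755 zt 0.0564 top c [ 0.5769 -0.1264] rect [ 574.7 -123.6] [51.2 50.7] 48.1
[435. 205.] 729 zt 0.0668 top c [ 0.6638 -0.1558] rect [ 664.5 -156.4] [23.5 22.2] 40.2
[482. 261.] 121 zt 0.0402 top c [ 0.7375 -0.2411] rect [ 737.5 -241.1] [14.2  3.8] 66.0
[383. 288.] 647 zt 0.0403 top c [ 0.6035 -0.2796] rect [ 597.7 -276.4] [39.6 51.3] 23.2
[386. 354.] 942 zt 0.0561 top c [ 0.6063 -0.3716] rect [ 605.5 -366.6] [51.2 51.8] 56.5
[ 0.51435015 -0.10802375  0.27315733]
shift [-0.842  0.485  0.115] turn -0.0059 at [ 0.5144 -0.108   0.2732] [-3.141 -0.     1.533] F [-0.6  0.4 -0. ] t 13.2
```

View pics/w4.png

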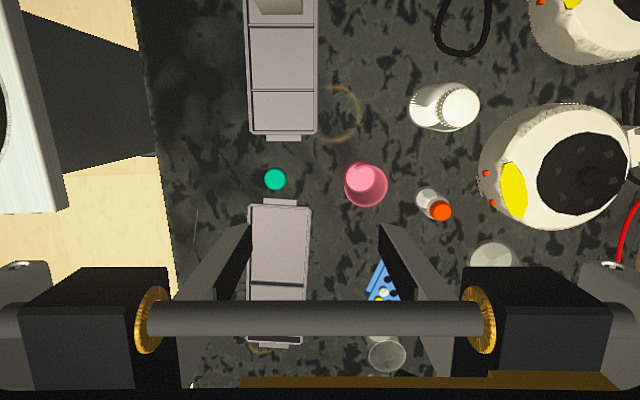

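The carton stands in its compartment. The beaker's top is at (386,354), about (0.6055, -0.367) in two views.

Call:
carry_out(motion=[[[-0.25,0.1,0],0],[[-0.5,0.2,0],0],[[-0.75,0.3,0],0],[[-0.95,0.4,0.1],0],[[-0.95,0.4,0.2],0],[[-0.95,0.4,0.3],0],[[-0.95,0.4,0.3],0],[[-0.95,0.4,0.3],0]])

```text
time_s: 14.0
ee_pos: [0.5877, -0.3005, 0.2142]
eef_rot: [3.141, 0.0, 1.534]
force: [0.1, 0.1, 0.5]
grip_width: 0.0752
grip_force: 0.0
```

```bash
python3 - <<'E'
from look import *
i,p,d=look('w5');P=cloud(i,d);clusters(P,d>0)
E
python3 go.py .605 -.367 .040 1.533
```

```text
[295.  17.] 521 zt 0.0566 top c [ 0.5742 -0.1417] rect [ 574.2 -140.4] [18.3 48.6] 87.5
[471.  11.] 576 zt 0.0655 top c [ 0.7377 -0.1454] rect [ 738.5 -145.7] [ 5.4 13.6] 25.9
[390.  31.] 1207 zt 0.067 top c [ 0.6639 -0.1584] rect [ 664.3 -157.9] [21.9 23.2] 76.5
[347. 150.] 4526 zt 0.0402 top c [ 0.622  -0.2687] rect [ 623.4 -269.3] [89.3 56.2] 65.6
[457. 131.] 562 zt 0.05 top c [ 0.7386 -0.2526] rect [ 738.1 -252.1] [ 3.6 23.8] 0.1
[332. 244.] 1190 zt 0.0562 top c [ 0.6049 -0.3712] rect [ 604.3 -366.9] [50.8 51.4] 40.1
[363. 298.] 68 zt 0.0304 top c [ 0.6409 -0.4485] rect [ 642.9 -448.3] [ 8.9 19.4] 90.0
shift [-0.327  0.096  0.875] turn 0.0002 at [ 0.5879 -0.3008  0.215 ] [3.140e+00 1.000e-03 1.534e+00] F [0.6 0.7 0.1] t 14.1
```

Call:
carry_out(motion=[[[-0.15,0.05,0.1],0],[[-0.327,0.095,0.2],0],[[-0.327,0.095,0.35],0],[[-0.327,0.095,0.4],0],[[-0.327,0.095,0.55],0],[[-0.327,0.095,0.7],0],[[-0.327,0.095,0.8],0],[[-0.327,0.095,0.87],0],[[-0.327,0.095,0.87],0]])

```text
time_s: 14.95
ee_pos: [0.6038, -0.3669, 0.0389]
eef_rot: [-3.141, -0.001, 1.534]
force: [-0.8, -0.3, 0.8]
grip_width: 0.0751
grip_force: 0.0
```

Call:
carry_out(motion=[[[0,0,0],0],[[0,0,0],0],[[0,0,0],0],[[0,0,0],0],[[0,0,0],0],[[0,0,0],0]], hand=1, force=8)

```text
time_s: 15.55
ee_pos: [0.6042, -0.368, 0.0403]
eef_rot: [3.14, 0.001, 1.533]
force: [-0.6, 0.9, 6.6]
grip_width: 0.0501
grip_force: 8.0
```

```bash
python3 go.py .605 -.367 .040 1.533
```

```text
shift [0.005 0.004 0.001] turn -0.0 at [ 0.6042 -0.368   0.0403] [3.140e+00 1.000e-03 1.533e+00] F [-0.6  0.9  6.6] t 15.6
```

Call:
carry_out(motion=[[[0,0,-0.1],0],[[0,0,-0.25],0],[[0,0,-0.45],0],[[0.05,-0.02,-0.6],0],[[0.2,-0.07,-0.6],0],[[0.4,-0.14,-0.6],0],[[0.6,-0.2,-0.6],0],[[0.8,-0.26,-0.6],0],[[0.95,-0.3,-0.6],0],[[0.99,-0.32,-0.6],0],[[0.99,-0.32,-0.6],0]])

```text
time_s: 16.65
ee_pos: [0.5474, -0.167, 0.1596]
eef_rot: [3.141, 0.0, 1.534]
force: [-0.1, -1.3, -0.5]
grip_width: 0.0506
grip_force: 8.0
```

Call:
carry_out(motion=[[[0.15,-0.05,0],0],[[0.35,-0.1,0],0],[[0.55,-0.16,0],0],[[0.75,-0.21,0],0],[[0.9,-0.24,0],0],[[0.97,-0.26,0],0],[[0.97,-0.26,0],0],[[0.97,-0.26,0],0]])

```text
time_s: 17.45
ee_pos: [0.5033, 0.0271, 0.1592]
eef_rot: [3.141, 0.0, 1.532]
force: [0.0, 0.1, -0.7]
grip_width: 0.0509
grip_force: 8.0
```

```bash
python3 go.py .4803 .0285 .047 1.533
```

```text
shift [ 0.003 -0.115  0.561] turn -0.0001 at [0.5033 0.0271 0.1592] [3.141 0.    1.532] F [ 0.   0.1 -0.7] t 17.4
```

Run:
```python
from h import *
i=camera_info('side');p,d=camera('side');P=cloud(i,d);o=ctrl.get_obs()['ee_pos']
k=(d>0)&(np.hypot(P[...,0]-o[0],P[...,1]-o[1])<.04)&(P[...,2]>.03);print(o,np.percentile(P[k][:,2],[0,1,5,50]).round(3),k.sum())
v,u=np.where(k);print(u.min(),u.max(),v.min(),v.max())
cv2.imwrite('pics/s1.png',cv2.resize(p[120:270,200:380],None,fx=4,fy=4,interpolation=2))
```

```text
[0.5032266  0.02694322 0.15918839] [0.118 0.123 0.138 0.272] 1110
284 308 101 199
```

View pics/s1.png

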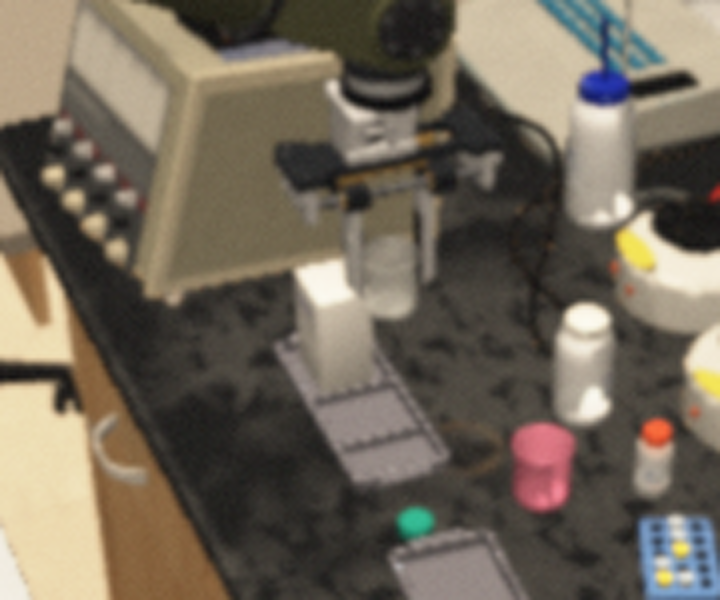

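The side view shows the beaker held upright with its foot at z≈0.118, so it hasn't slipped. The carton stands in the tray at (335,330). I'll lower the beaker.

Call:
carry_out(motion=[[[0,-0.05,0],0],[[0.005,-0.115,0],0],[[0.005,-0.115,0.1],0],[[0.005,-0.115,0.22],0],[[0.005,-0.115,0.35],0],[[0.005,-0.115,0.45],0],[[0.005,-0.115,0.52],0],[[0.005,-0.115,0.55],0],[[0.005,-0.115,0.565],0],[[0.005,-0.115,0.565],0],[[0.005,-0.115,0.565],0]])

```text
time_s: 18.6
ee_pos: [0.4801, 0.0301, 0.0469]
eef_rot: [3.141, -0.0, 1.533]
force: [-0.3, -0.4, -0.6]
grip_width: 0.0505
grip_force: 8.0
```

Call:
carry_out(motion=[[[0,0,0.003],0],[[0,0,0.006],0],[[0,0,0.006],0],[[0,0,0.006],0]])

```text
time_s: 19.0
ee_pos: [0.4798, 0.0302, 0.0451]
eef_rot: [3.141, 0.0, 1.533]
force: [0.0, -0.3, -1.3]
grip_width: 0.0509
grip_force: 8.0
```

Call:
carry_out(motion=[[[0,0,0.003],0],[[0,0,0.006],0],[[0,0,0.006],0],[[0,0,0.006],0]])

```text
time_s: 19.4
ee_pos: [0.4798, 0.0302, 0.0438]
eef_rot: [-3.142, -0.0, 1.533]
force: [0.1, 0.2, 0.5]
grip_width: 0.0502
grip_force: 8.0
```

Call:
carry_out(motion=[[[0,0,0.002],0],[[0,0,0.004],0],[[0,0,0.004],0]])

```text
time_s: 19.7
ee_pos: [0.4799, 0.0302, 0.0433]
eef_rot: [3.141, -0.0, 1.533]
force: [-2.0, 0.4, 3.0]
grip_width: 0.0504
grip_force: 8.0
```

Call:
carry_out(motion=[[[0,0,0],0],[[0,0,0],0],[[0,0,0],0],[[0,0,0],0],[[0,0,0],0]], hand=-0.6)

```text
time_s: 20.2
ee_pos: [0.4798, 0.0302, 0.043]
eef_rot: [-3.142, 0.0, 1.533]
force: [0.3, 0.3, -0.6]
grip_width: 0.0749
grip_force: 0.0
```

Call:
carry_out(motion=[[[0,0,-0.1],0],[[0,0,-0.25],0],[[0,0,-0.45],0],[[0,0,-0.65],0],[[-0.2,0.2,-0.75],0],[[-0.4,0.4,-0.75],0],[[-0.65,0.65,-0.75],0],[[-0.85,0.85,-0.75],0],[[-0.9,0.96,-0.75],0],[[-0.9,0.96,-0.75],0],[[-0.9,0.96,-0.75],0]])

```text
time_s: 21.3
ee_pos: [0.6654, -0.1586, 0.1915]
eef_rot: [-3.14, -0.0, 1.531]
force: [0.4, 0.4, -0.2]
grip_width: 0.0749
grip_force: 0.0
```

```bash
python3 - <<'E'
from look import *
i,p,d=look('w6');P=cloud(i,d);clusters(P,d>0)
E
python3 go.py .6645 -.1565 .040 1.533
```

```text
[97.  5.] 580 zt 0.0589 top c [0.4811 0.0072] rect [479.8   7.1] [25.4  4.9] 2.3
[303.  49.] 3798 zt 0.107 top c [ 0.6607 -0.0381] rect [660.4 -37.8] [38.3 37.2] 78.0
[388. 141.] 1353 zt 0.0666 top c [ 0.7356 -0.1175] rect [ 734.7 -116.1] [72.  10.7] 89.9
[214. 159.] 1456 zt 0.0563 top c [ 0.5711 -0.125 ] rect [ 575.4 -124.2] [51.2 51.3] 54.1
[314. 185.] 948 zt 0.0669 top c [ 0.6647 -0.1561] rect [ 664.6 -156.7] [23.2 22.7] 50.7
[284. 274.] 2904 zt 0.04 top c [ 0.6258 -0.258 ] rect [ 626.4 -262.6] [74.9 55.3] 65.3
[382. 271.] 196 zt 0.0483 top c [ 0.7376 -0.2556] rect [ 737.8 -256.5] [ 3.6 16. ] 13.5
shift [ 0.004 -0.     0.76 ] turn -0.0002 at [ 0.6647 -0.1573  0.1919] [-3.14  -0.     1.532] F [-0.6  0.4 -1.3] t 21.4
```

View pics/w6.png

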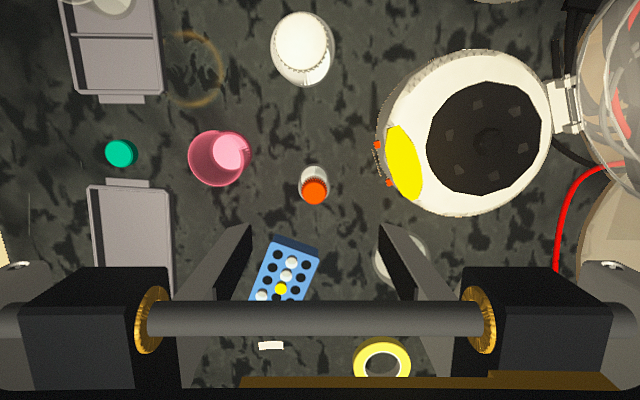

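The dropper bottle at (314,185) sits centred ahead of the fingers. The pink beaker is at (218,158) and the heater at (400,140). I'll check the clearance under the gripper body before descending.

Run:
```python
from h import *
f=np.load('w6.npz',allow_pickle=True);P=cloud(f['i'].item(),f['d'])[f['d']>0]
for a in (.70,.72,.74,.76,.78):
    k=(P[:,0]>a)&(P[:,0]<a+.02)&(P[:,1]>-.23)&(P[:,1]<-.09)&(P[:,2]<.16);print(a,np.percentile(P[k][:,2],[50,99.5]).round(3))
```

```text
0.7 [0.    0.002]
0.72 [0.001 0.067]
0.74 [0.065 0.084]
0.76 [0.065 0.09 ]
0.78 [0.088 0.102]
```

Call:
carry_out(motion=[[[0.004,0,0],0],[[0.004,0,0.1],0],[[0.004,0,0.25],0],[[0.004,0,0.35],0],[[0.004,0,0.35],0]], hand=-0.2)

```text
time_s: 21.85
ee_pos: [0.6633, -0.1548, 0.1207]
eef_rot: [-3.137, -0.001, 1.534]
force: [0.5, 1.0, 1.0]
grip_width: 0.0568
grip_force: 0.0
```

Call:
carry_out(motion=[[[0,0,0.12],0],[[0,0,0.24],0],[[0,0,0.34],0],[[0,0,0.4],0],[[0,0,0.405],0],[[0,0,0.405],0]])

```text
time_s: 22.45
ee_pos: [0.6654, -0.1561, 0.0435]
eef_rot: [3.14, 0.0, 1.533]
force: [0.5, -0.1, 1.2]
grip_width: 0.0562
grip_force: 0.0
```

Call:
carry_out(motion=[[[0,0,0],0],[[0,0,0],0],[[0,0,0],0],[[0,0,0],0],[[0,0,0],0],[[0,0,0],0]], hand=1, force=12)

```text
time_s: 23.05
ee_pos: [0.665, -0.1562, 0.0425]
eef_rot: [3.141, 0.0, 1.533]
force: [-0.5, -0.3, 4.6]
grip_width: 0.0313
grip_force: 12.0
```

Call:
carry_out(motion=[[[0,0,-0.01],0],[[0,0,-0.05],0],[[0,0,-0.2],0],[[0,0,-0.4],0],[[0,0,-0.6],0],[[0,0,-0.6],0],[[0,0,-0.6],0]])

```text
time_s: 23.75
ee_pos: [0.665, -0.1562, 0.163]
eef_rot: [3.14, 0.0, 1.533]
force: [-0.2, 0.7, -0.8]
grip_width: 0.0313
grip_force: 12.0
```

```bash
python3 go.py .4780 -.0335 .160 1.533
```

```text
shift [ 0.578 -0.958  0.013] turn -0.0 at [ 0.665  -0.1562  0.163 ] [3.14  0.    1.533] F [-0.2  0.7 -0.8] t 23.8
```

Call:
carry_out(motion=[[[0.06,-0.1,0],0],[[0.15,-0.25,0],0],[[0.27,-0.45,0],0],[[0.4,-0.66,0],0],[[0.52,-0.86,0],0],[[0.575,-0.955,0],0],[[0.575,-0.955,0],0],[[0.575,-0.955,0.1],0],[[0.575,-0.955,0.25],0],[[0.575,-0.955,0.4],0],[[0.575,-0.955,0.45],0],[[0.575,-0.955,0.45],0]])

```text
time_s: 24.95
ee_pos: [0.4779, -0.0342, 0.0707]
eef_rot: [-3.138, -0.0, 1.533]
force: [0.6, -0.4, 0.1]
grip_width: 0.0313
grip_force: 12.0
```

```bash
python3 go.py .4780 -.0335 .0465 1.533;  python3 - <<'E'
from h import *
i=camera_info('side');p,d=camera('side');P=cloud(i,d);o=ctrl.get_obs()['ee_pos']
k=(d>0)&(np.hypot(P[...,0]-o[0],P[...,1]-o[1])<.025)&(P[...,2]>.023);print(np.percentile(P[k][:,2],[0,1,5,50]).round(3),k.sum())
E
```

```text
shift [0.003 0.001 0.121] turn -0.0001 at [ 0.4779 -0.0342  0.0707] [-3.138 -0.     1.533] F [ 0.6 -0.4  0.1] t 24.9
[0.029 0.031 0.041 0.109] 447
```

Call:
carry_out(motion=[[[0,0,0.05],0],[[0,0,0.09],0],[[0,0,0.105],0],[[0,0,0.11],0],[[0,0,0.115],0],[[0,0,0.115],0],[[0,0,0.115],0]])

```text
time_s: 25.7
ee_pos: [0.4785, -0.034, 0.0493]
eef_rot: [3.141, 0.0, 1.533]
force: [0.5, 1.1, -0.5]
grip_width: 0.031
grip_force: 12.0
```

Call:
carry_out(motion=[[[0,0,0.003],0],[[0,0,0.005],0],[[0,0,0.005],0],[[0,0,0.005],0]])

```text
time_s: 26.1
ee_pos: [0.4783, -0.034, 0.048]
eef_rot: [-3.142, -0.0, 1.533]
force: [-0.5, 0.8, -0.6]
grip_width: 0.0308
grip_force: 12.0
```

Call:
carry_out(motion=[[[0,0,0.003],0],[[0,0,0.006],0],[[0,0,0.008],0],[[0,0,0.008],0],[[0,0,0.008],0]])

```text
time_s: 26.6
ee_pos: [0.4784, -0.034, 0.0464]
eef_rot: [3.142, -0.0, 1.533]
force: [-0.4, 0.3, -0.0]
grip_width: 0.031
grip_force: 12.0
```

Call:
carry_out(motion=[[[0,0,0.002],0],[[0,0,0.004],0],[[0,0,0.004],0],[[0,0,0.004],0]])

```text
time_s: 27.0
ee_pos: [0.4784, -0.034, 0.0456]
eef_rot: [-3.142, -0.0, 1.533]
force: [0.7, 0.3, -0.5]
grip_width: 0.0308
grip_force: 12.0
```

Call:
carry_out(motion=[[[0,0,0.002],0],[[0,0,0.004],0],[[0,0,0.004],0],[[0,0,0.004],0]])

```text
time_s: 27.4
ee_pos: [0.4785, -0.034, 0.0454]
eef_rot: [3.141, 0.0, 1.533]
force: [-4.0, 2.0, 9.1]
grip_width: 0.0309
grip_force: 12.0
```

Call:
carry_out(motion=[[[0,0,0],0],[[0,0,0],0],[[0,0,0],0],[[0,0,0],0],[[0,0,0],0]], hand=-0.2)

```text
time_s: 27.9
ee_pos: [0.4784, -0.034, 0.0448]
eef_rot: [-3.142, -0.0, 1.533]
force: [-0.6, -0.8, -0.6]
grip_width: 0.0561
grip_force: 0.0
```

Call:
carry_out(motion=[[[0,0,-0.1],0],[[0,0,-0.25],0],[[0,0,-0.45],0],[[0,0,-0.65],0],[[-0.2,0.14,-0.8],0.015],[[-0.4,0.28,-0.8],0.03],[[-0.6,0.42,-0.8],0.045],[[-0.8,0.6,-0.8],0.0618],[[-0.8,0.7,-0.8],0.0618],[[-0.8,0.7,-0.8],0.0618],[[-0.8,0.7,-0.8],0.0618]])

```text
time_s: 29.0
ee_pos: [0.6118, -0.199, 0.2041]
eef_rot: [-3.14, 0.0, 1.145]
force: [-0.1, 0.9, -0.5]
grip_width: 0.0564
grip_force: 0.0
```

```bash
python3 - <<'E'
from look import *
i,p,d=look('w7');P=cloud(i,d);clusters(P,d>0)
E
python3 go.py .6234 -.2693 .037 1.145
```

```text
[73. 23.] 2545 zt 0.0589 top c [0.4722 0.0247] rect [477.1  23.2] [35.7 53.1] 66.1
[290.  15.] 1727 zt 0.1024 top c [ 0.6539 -0.0535] rect [653.4 -52.4] [ 5.3 26.1] 65.2
[402.  50.] 1768 zt 0.0667 top c [ 0.7358 -0.1175] rect [ 734.8 -117.4] [10.3 70.3] 0.1
[114.  87.] 1621 zt 0.0698 top c [ 0.4808 -0.0363] rect [479.8 -35.7] [23.  22.6] 15.7
[243. 134.] 1126 zt 0.0565 top c [ 0.5726 -0.1231] rect [ 575.1 -123.9] [50.4 51.7] 65.5
[445. 180.] 409 zt 0.048 top c [ 0.7385 -0.252 ] rect [ 738. -253.] [26.5  3.8] 89.9
[348. 231.] 3309 zt 0.0401 top c [ 0.6202 -0.2667] rect [ 624.  -269.3] [88.5 55.9] 66.1
shift [-0.298  0.2    0.838] turn 0.0 at [ 0.6116 -0.1986  0.2046] [-3.141  0.     1.145] F [-0.2 -0.1  0.6] t 29.1
```

View pics/w7.png

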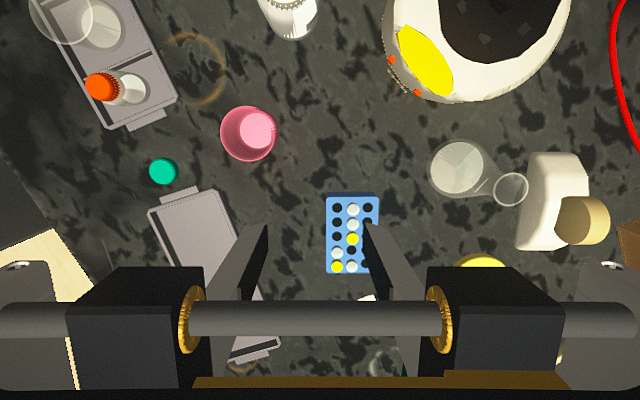

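The rack lies square to the fingers at (348,231). The dropper and beaker stand in their compartments, with tops at z=0.070 and 0.059. I'll open wider, descend and grip the plate.

Call:
carry_out(motion=[[[-0.1,0.08,0],0],[[-0.3,0.203,0],0],[[-0.3,0.203,0.15],0],[[-0.3,0.203,0.3],0],[[-0.3,0.203,0.4],0],[[-0.3,0.203,0.55],0],[[-0.3,0.203,0.7],0],[[-0.3,0.203,0.78],0],[[-0.3,0.203,0.82],0],[[-0.3,0.203,0.825],0],[[-0.3,0.203,0.825],0],[[-0.3,0.203,0.825],0]], hand=-0.7)

```text
time_s: 30.25
ee_pos: [0.6249, -0.2708, 0.0413]
eef_rot: [3.14, 0.0, 1.145]
force: [-0.2, 0.9, 0.4]
grip_width: 0.0799
grip_force: 0.0
```

```bash
python3 go.py .624 -.2693 .040 1.145
```

```text
shift [ 0.005 -0.007  0.007] turn -0.0001 at [ 0.6249 -0.2708  0.0413] [3.14  0.    1.145] F [-0.2  0.9  0.4] t 30.2
```

Call:
carry_out(motion=[[[0,0,0.008],0],[[0,0,0.008],0],[[0,0,0.008],0],[[0,0,0.008],0],[[0,0,0.008],0],[[0,0,0.008],0]], hand=1, force=15)

```text
time_s: 30.85
ee_pos: [0.6244, -0.2706, 0.0384]
eef_rot: [3.141, -0.0, 1.145]
force: [0.3, 0.9, 2.2]
grip_width: 0.0572
grip_force: 15.0
```

Call:
carry_out(motion=[[[0,0,-0.01],0],[[0,0,-0.04],0],[[0,0,-0.1],0],[[0,0,-0.2],0],[[0,0,-0.3],0],[[0,0,-0.45],0],[[0,0,-0.45],0],[[0,0,-0.45],0]])

```text
time_s: 31.65
ee_pos: [0.6245, -0.2707, 0.1292]
eef_rot: [3.14, 0.0, 1.145]
force: [-0.6, -0.2, -1.8]
grip_width: 0.0574
grip_force: 15.0
```

```bash
python3 -c "
import numpy as np
c=np.array([.4545,-.264]);w=-.103
for ly in (.046,-.0605): print((c+[-ly*np.sin(w),ly*np.cos(w)]).round(4))"
python3 go.py .4592 -.2182 .130 1.468;  python3 - <<'E'
from h import *
i=camera_info('side');p,d=camera('side');P=cloud(i,d);o=ctrl.get_obs()['ee_pos']
k=(d>0)&(np.hypot(P[...,0]-o[0],P[...,1]-o[1])<.05)&(P[...,2]>.023);print(np.percentile(P[k][:,2],[0,1,5,50]).round(3),k.sum())
cv2.imwrite('pics/s2.png',cv2.resize(p[180:330,280:460],None,fx=4,fy=4,interpolation=2))
E
```

```text
[ 0.4592 -0.2182]
[ 0.4483 -0.3242]
shift [-0.103 -0.861 -0.005] turn -0.0515 at [ 0.6245 -0.2707  0.1292] [3.14  0.    1.145] F [-0.6 -0.2 -1.8] t 31.6
[0.09  0.095 0.115 0.25 ] 1868
```

View pics/s2.png

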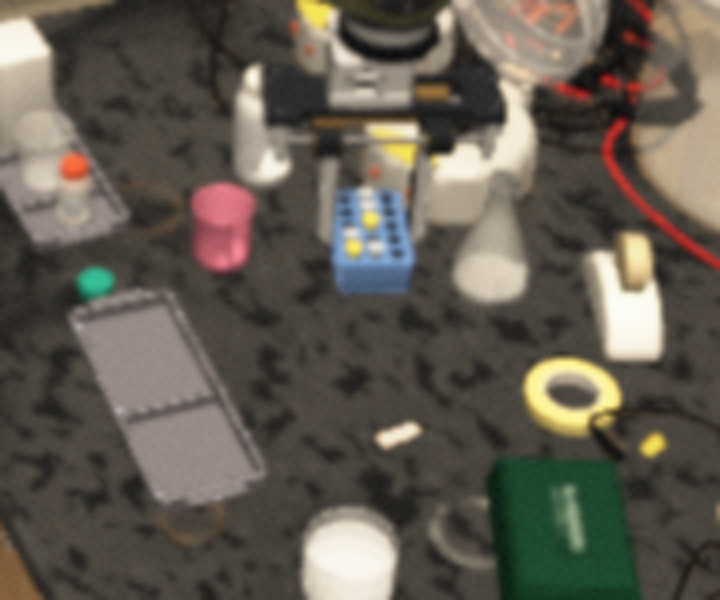

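The rack hangs level, foot at z≈0.09. I carry it to the longer compartment of tray_two.

Call:
carry_out(motion=[[[-0.01,-0.1,0],-0.01],[[-0.03,-0.25,0],-0.025],[[-0.05,-0.45,0],-0.04],[[-0.08,-0.65,0],-0.0515],[[-0.1,-0.8,0],-0.0515],[[-0.107,-0.86,0],-0.0515],[[-0.107,-0.86,0],-0.0515],[[-0.107,-0.86,0.1],-0.0515],[[-0.107,-0.86,0.22],-0.0515],[[-0.107,-0.86,0.32],-0.0515],[[-0.107,-0.86,0.35],-0.0515],[[-0.107,-0.86,0.35],-0.0515]])

```text
time_s: 32.9
ee_pos: [0.4589, -0.2189, 0.0574]
eef_rot: [-3.14, -0.001, 1.468]
force: [0.1, -0.8, -0.6]
grip_width: 0.0572
grip_force: 15.0
```

```bash
python3 go.py .459 -.2196 .0425 1.468
```

```text
shift [-0.004  0.001  0.074] turn 0.0 at [ 0.4589 -0.2189  0.0574] [-3.140e+00 -1.000e-03  1.468e+00] F [ 0.1 -0.8 -0.6] t 32.9
```

Call:
carry_out(motion=[[[-0.004,0,0.03],0],[[-0.004,0,0.05],0],[[-0.004,0,0.065],0],[[-0.004,0,0.07],0],[[-0.004,0,0.075],0],[[-0.004,0,0.075],0],[[-0.004,0,0.075],0]])

```text
time_s: 33.6
ee_pos: [0.4589, -0.2198, 0.0434]
eef_rot: [3.141, 0.0, 1.468]
force: [-0.2, -0.5, -0.6]
grip_width: 0.0567
grip_force: 15.0
```

Call:
carry_out(motion=[[[0,0,0.003],0],[[0,0,0.006],0],[[0,0,0.006],0],[[0,0,0.006],0]])

```text
time_s: 34.0
ee_pos: [0.4588, -0.2198, 0.042]
eef_rot: [-3.142, -0.0, 1.468]
force: [0.8, -0.0, -1.3]
grip_width: 0.0573
grip_force: 15.0
```

Call:
carry_out(motion=[[[0,0,0.002],0],[[0,0,0.004],0],[[0,0,0.004],0],[[0,0,0.004],0]])

```text
time_s: 34.4
ee_pos: [0.4588, -0.2198, 0.0413]
eef_rot: [3.142, 0.0, 1.468]
force: [-0.7, 0.2, 1.0]
grip_width: 0.057
grip_force: 15.0
```

Call:
carry_out(motion=[[[0,0,0.002],0],[[0,0,0.003],0],[[0,0,0.003],0],[[0,0,0.003],0]])

```text
time_s: 34.8
ee_pos: [0.4589, -0.2198, 0.0413]
eef_rot: [3.141, 0.0, 1.468]
force: [-4.6, 2.4, 11.4]
grip_width: 0.0572
grip_force: 15.0
```

Call:
carry_out(motion=[[[0,0,0],0],[[0,0,0],0],[[0,0,0],0],[[0,0,0],0],[[0,0,0],0]], hand=-0.6)

```text
time_s: 35.3
ee_pos: [0.4588, -0.2198, 0.0406]
eef_rot: [-3.141, -0.0, 1.468]
force: [0.6, -0.0, 0.7]
grip_width: 0.0748
grip_force: 0.0
```

Call:
carry_out(motion=[[[0,0,-0.1],0],[[0,0,-0.25],0],[[0,0,-0.45],0],[[0,0,-0.7],0],[[0.1,0.1,-0.9],0],[[0.3,0.27,-0.9],0],[[0.5,0.46,-0.9],0],[[0.7,0.64,-0.9],0],[[0.9,0.82,-0.9],0],[[1,0.91,-0.9],0],[[1,0.91,-0.9],0],[[1,0.91,-0.9],0]])

```text
time_s: 36.5
ee_pos: [0.6604, -0.039, 0.2198]
eef_rot: [-3.14, 0.0, 1.469]
force: [0.9, -0.3, 0.4]
grip_width: 0.0754
grip_force: 0.0
```

```bash
python3 - <<'E'
from look import *
i,p,d=look('w8');P=cloud(i,d);clusters(P,d>0)
Q=P[d>0]
for a in (.68,.70,.72,.74,.76):
    k=(Q[:,0]>a)&(Q[:,0]<a+.02)&(Q[:,1]>-.10)&(Q[:,1]<.03)&(Q[:,2]<.16);print(a,k.sum(),np.percentile(Q[k][:,2],[50,99.5]).round(3) if k.any() else '')
for r in finder.pinpoint('wrist','reagent_bottle')[:2]: print(r['conf'],r['location'],onplane(i,[r['location']],0).round(4)[0])
E
python3 go.py .661 -.0385 .060 1.468
```

```text
[93. 43.] 9060 zt 0.1044 top c [0.485  0.1065] rect [483.4 106.3] [57.9 51.8] 88.0
[328.  35.] 830 zt 0.0874 top c [0.7019 0.1138] rect [701.7 114.7] [14.2  8.8] 44.5
[128. 133.] 2074 zt 0.0592 top c [0.4748 0.0318] rect [480.3  30.6] [51.1 50.9] 67.5
[315. 184.] 2526 zt 0.1068 top c [ 0.6607 -0.0358] rect [660.4 -36.5] [37.3 37.2] 30.4
[147. 194.] 1168 zt 0.0695 top c [ 0.4811 -0.0342] rect [479.9 -34.6] [22.3 23.1] 20.6
[388. 216.] 179 zt 0.0589 top c [ 0.7379 -0.0845] rect [738.7 -84.7] [12.   4.1] 68.4
[256. 267.] 738 zt 0.056 top c [ 0.5835 -0.1351] rect [ 585.4 -129.3] [52.1 28.3] 62.1
[393. 342.] 123 zt 0.0487 top c [ 0.7385 -0.2504] rect [ 738.2 -250.5] [ 3.2 20.3] 0.0
0.68 1672 [0.001 0.089]
0.7 1804 [0.001 0.011]
0.72 2012 [0.001 0.059]
0.74 2471 [0.001 0.064]
0.76 2779 [0.042 0.088]
0.95 [317.1, 176.4] [ 0.663  -0.0414  0.    ]
shift [0.009 0.005 0.803] turn -0.0001 at [ 0.6599 -0.0402  0.2207] [-3.141  0.     1.467] F [-0.1 -0.4  0.8] t 36.6
```

Call:
carry_out(motion=[[[0.009,0.005,0.1],0],[[0.009,0.005,0.25],0],[[0.009,0.005,0.4],0],[[0.009,0.005,0.55],0],[[0.009,0.005,0.68],0],[[0.009,0.005,0.76],0],[[0.009,0.005,0.795],0],[[0.009,0.005,0.795],0],[[0.009,0.005,0.795],0]])

```text
time_s: 37.5
ee_pos: [0.6621, -0.0381, 0.0631]
eef_rot: [3.14, 0.0, 1.468]
force: [0.5, 0.1, -0.3]
grip_width: 0.0751
grip_force: 0.0
```

Call:
carry_out(motion=[[[0,0,0],0],[[0,0,0],0],[[0,0,0],0],[[0,0,0],0],[[0,0,0],0],[[0,0,0],0]], hand=1, force=25)

```text
time_s: 38.1
ee_pos: [0.6617, -0.0378, 0.062]
eef_rot: [3.141, -0.0, 1.468]
force: [-0.9, -0.3, 3.3]
grip_width: 0.05
grip_force: 24.9
```

Call:
carry_out(motion=[[[0,0,-0.01],0],[[0,0,-0.04],0],[[0,0,-0.1],0],[[0,0,-0.2],0],[[0,0,-0.35],0],[[0,0,-0.5],0],[[0,0,-0.55],0],[[0,0,-0.55],0]])

```text
time_s: 38.9
ee_pos: [0.662, -0.0378, 0.1733]
eef_rot: [3.139, 0.0, 1.468]
force: [-0.7, -0.1, -0.5]
grip_width: 0.0501
grip_force: 24.9
```

```bash
python3 go.py .4483 -.3242 .170 1.468;  python3 - <<'E'
from h import *
i=camera_info('side');p,d=camera('side');P=cloud(i,d);o=ctrl.get_obs()['ee_pos']
k=(d>0)&(np.hypot(P[...,0]-o[0],P[...,1]-o[1])<.04)&(P[...,2]>.023);print(np.percentile(P[k][:,2],[0,1,5,50]).round(3),k.sum())
E
```

```text
shift [-1.534 -0.916  0.014] turn 0.0 at [ 0.662  -0.0378  0.1733] [3.139 0.    1.468] F [-0.7 -0.1 -0.5] t 38.9
[0.11  0.116 0.132 0.268] 1272
```

Call:
carry_out(motion=[[[-0.08,-0.05,0],0],[[-0.22,-0.13,0],0],[[-0.42,-0.25,0],0],[[-0.6,-0.36,0],0],[[-0.77,-0.46,0],0],[[-0.9,-0.54,0],0],[[-0.95,-0.57,0],0],[[-0.95,-0.57,0],0]])

```text
time_s: 39.75
ee_pos: [0.5279, -0.2157, 0.1706]
eef_rot: [-3.14, -0.001, 1.466]
force: [-0.3, 0.6, -0.5]
grip_width: 0.0504
grip_force: 24.9
```

Call:
carry_out(motion=[[[-0.08,-0.05,0],0],[[-0.22,-0.13,0],0],[[-0.4,-0.24,0],0],[[-0.52,-0.31,0],0],[[-0.58,-0.345,0],0],[[-0.58,-0.345,0],0],[[-0.58,-0.345,0.1],0],[[-0.58,-0.345,0.22],0],[[-0.58,-0.345,0.35],0],[[-0.58,-0.345,0.42],0],[[-0.58,-0.345,0.43],0],[[-0.58,-0.345,0.43],0]])

```text
time_s: 40.95
ee_pos: [0.4488, -0.323, 0.0861]
eef_rot: [3.141, 0.0, 1.469]
force: [-0.3, -0.2, -0.4]
grip_width: 0.0502
grip_force: 24.9
```

```bash
python3 go.py .4483 -.3242 .066 1.468
```

```text
shift [-0.006 -0.002  0.1  ] turn 0.0001 at [ 0.4488 -0.323   0.0861] [3.141 0.    1.469] F [-0.3 -0.2 -0.4] t 41.0
```

Call:
carry_out(motion=[[[-0.006,0,0.03],0],[[-0.006,0,0.06],0],[[-0.006,0,0.08],0],[[-0.006,0,0.088],0],[[-0.006,0,0.092],0],[[-0.006,0,0.092],0],[[-0.006,0,0.092],0]])

```text
time_s: 41.65
ee_pos: [0.4481, -0.3247, 0.0674]
eef_rot: [3.141, 0.0, 1.468]
force: [-1.2, -0.1, -1.1]
grip_width: 0.05
grip_force: 24.9
```

Call:
carry_out(motion=[[[0,0,0.003],0],[[0,0,0.006],0],[[0,0,0.006],0],[[0,0,0.006],0]])

```text
time_s: 42.05
ee_pos: [0.448, -0.3246, 0.0661]
eef_rot: [3.142, 0.0, 1.468]
force: [1.1, -0.4, -0.8]
grip_width: 0.0505
grip_force: 24.9
```

Call:
carry_out(motion=[[[0,0,0.002],0],[[0,0,0.004],0],[[0,0,0.004],0],[[0,0,0.004],0]])

```text
time_s: 42.45
ee_pos: [0.448, -0.3246, 0.0652]
eef_rot: [-3.142, -0.0, 1.468]
force: [0.5, 0.1, -0.2]
grip_width: 0.05
grip_force: 24.9
```

Call:
carry_out(motion=[[[0,0,0.002],0],[[0,0,0.003],0],[[0,0,0.003],0],[[0,0,0.003],0]])

```text
time_s: 42.85
ee_pos: [0.4481, -0.3247, 0.065]
eef_rot: [3.141, 0.0, 1.468]
force: [-2.0, 0.7, 6.0]
grip_width: 0.0499
grip_force: 24.9
```

Contact. I release and back away upward.

Call:
carry_out(motion=[[[0,0,0],0],[[0,0,0],0],[[0,0,0],0],[[0,0,0],0],[[0,0,0],0]], hand=-0.6)

```text
time_s: 43.35
ee_pos: [0.448, -0.3246, 0.0646]
eef_rot: [-3.141, -0.0, 1.468]
force: [-0.5, -0.4, -0.7]
grip_width: 0.0752
grip_force: 0.0
```

Call:
carry_out(motion=[[[0,0,-0.1],0],[[0,0,-0.25],0],[[0,0,-0.45],0],[[0,0,-0.65],0],[[0,0,-0.85],0],[[0,0,-1],0],[[0.2,0,-1],0],[[0.4,0,-1],0],[[0.6,0,-1],0],[[0.8,0,-1],0],[[0.8,0,-1],0],[[0.8,0,-1],0]])

```text
time_s: 44.55
ee_pos: [0.4645, -0.1651, 0.2648]
eef_rot: [3.141, 0.0, 1.47]
force: [-0.1, 0.4, 0.2]
grip_width: 0.075
grip_force: 0.0
```

Run:
```python
from look import *
i,p,d=look('w9');P=cloud(i,d);clusters(P,d>0)
j=camera_info('side');p,d=camera('side');P=cloud(j,d);print('side');clusters(P,d>0,x1=.6)
a=cv2.resize(p[150:340,240:440],None,fx=3,fy=3,interpolation=2);cv2.imwrite('pics/s3.png',a)
```

```text
[311.  11.] 398 zt 0.0594 top c [0.4777 0.0106] rect [477.9  11.3] [12.9 42.6] 84.3
[315.  57.] 756 zt 0.0701 top c [ 0.4784 -0.0363] rect [478.  -35.8] [23.  22.8] 11.0
[550. 107.] 2071 zt 0.0663 top c [ 0.7354 -0.1175] rect [ 734.4 -118.6] [70.6 11.2] 89.9
[410. 131.] 930 zt 0.0566 top c [ 0.5789 -0.1246] rect [ 575.2 -123.9] [49.8 52.4] 83.4
[314. 213.] 3029 zt 0.0432 top c [ 0.4576 -0.2188] rect [ 458.9 -218.6] [88.4 55.5] 85.1
[535. 218.] 477 zt 0.0483 top c [ 0.7381 -0.2525] rect [ 737.1 -252.6] [ 5.7 24.8] 0.2
[314. 285.] 1120 zt 0.0896 top c [ 0.4493 -0.302 ] rect [ 449.1 -303.4] [12.4 42.1] 86.7
[353. 367.] 365 zt 0.0457 top c [ 0.4908 -0.4532] rect [ 490.8 -454.2] [47.  11.1] 0.2
side
[287. 206.] 738 zt 0.1042 top c [0.4788 0.104 ] rect [480.1 107.5] [69.3 51.4] 86.4
[335. 234.] 201 zt 0.0563 top c [ 0.5738 -0.124 ] rect [ 573.1 -125.3] [53.7 48.1] 31.1
[322. 272.] 788 zt 0.1082 top c [ 0.4442 -0.3288] rect [ 444.8 -327.3] [37.1 34.8] 62.9
[363. 310.] 63 zt 0.0445 top c [ 0.4927 -0.4556] rect [ 490.9 -455.2] [ 9.3 40.5] 89.6
```

View pics/s3.png

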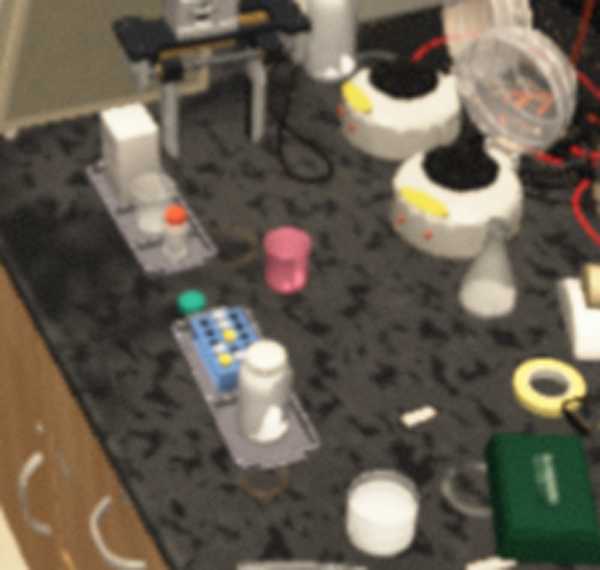

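All five stand upright in their compartments at the right heights, the bystanders haven't moved, and the gripper is clear.

```bash
python3 -c "
from station import ctrl
print(ctrl.hand_in())"
```

```text
the job is handed in; nothing more can be done
None
```

Both kits are made up and the job is handed in: all five things stand upright in their compartments, placed in the order asked in about 45 s of the 115 s, and the cap, flask and petri dishes were left alone.

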